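Stack the cutter tins and count the column

ROBOT

A 7-joint arm with a two-finger parallel gripper is mounted at the origin on the work surface. World frame = base frame: x ahead of the robot, y to its left, z up, the work surface at z = 0. Lengths are in m, angles in degrees, forces in N, time in s.
With the tool pointing down it reaches from about 0.35 to 0.9 m from the base axis. Payload 7.2 kg.
Tool frame: the origin (TCP) lies midway between the tips of the shut fingers; the grasp point (between the pads) lies 19 mm behind it; x points along the fingers, z is the direction in which the jaws open and shut, and the axes are right-handed (so a half turn about x gives the same grasp; the last joint's range is limited). The gripper opens to 85 mm and grips with 20 to 120 N. Pads are 22 mm wide; open, the fingers measure 114 mm over their backs; the gripper's body (76 mm by 85 mm) begins 54 mm behind the grasp point. The pads swing forward as they close: fully open they stand 13 mm farther back than shut.
Start: joints at [-79.996, 23.554, -0.728, 91.456, 0.321, 64.991, -4.71], TCP at [0.15, 0.607, 0.231] pointing down, gripper open.
Joint ranges: [-169.25, 169.25], [-16.82, 113.86], [-84.01, 82.57], [7.8, 145.47], [-59.2, 239.2], [7.22, 106.19], [-163.78, 163.78]. Speed limits (degrees/s): [136.94, 136.94, 172.46, 172.46, 180, 180, 180].

INTERFACE

Orientations are given as [roll, pitch, yaw] about the fixed x, y, z axes, in that order (R = Rz(yaw) Ry(pitch) Rx(roll)).
In Python, from station import bot, grab_frame gives the robot as it stands.
- The arm moves only by the tool arm_command, never from a script. Its argument "commands" is text: rows parted by semicolons, each of 7 numbers parted by spaces: the closure in counts, from 0 (fully open) to 255 (shut), then the shift along the world's x, y, z in cm, then the turn, a rotation vector about the world's x, y, z in rad. A call has 1 to 10 rows; each row shifts and turns the pose as measured when the row begins; what a row does not reach is not made up. A row lasts 1/8 s, in which the tool goes at most 62.5 mm and 10.7 degrees, less where a joint would pass 70% of its speed; a pose out of reach is approached as far as the arm can. A call with a gripper value outside its range is refused whole. The fingers move at their own pace and stop on an object; "force" is the grip in N (left out, the last holds). Time passes only in rows, so rows that do not move let the fingers close. It gives the time, the measured TCP pose, the force and the opening at its end, in the units of the state.
- bot.get_obs(): the state, without advancing time (a new reading comes with each control period).
- grab_frame(name): name is "scene" or "top" or "wrist"; returns a dict with "color" (384x512x3 uint8, red, green, blue), "K" (3x3 intrinsics, pixels), "R" (3x3) and "t" (3): a world point X has camera coordinates R X + t. Camera axes: x right, y down, z forward; pixel columns grow to the right and rows downward; lengths in m; the calibration is good to about 2 mm. A picture is of the moment at which its call begins. There is no depth.
- bot.sign_off(): hands the job in, once; it reports no verdict.
The state is a dict: "t": time; "qpos": joint angles; "qd": joint speeds; "joint_efforts": joint torques, N m; "eef_pos": TCP position; "tcp_rot": TCP orientation; "force": force on the tool from outside, world axes, zero at the start; "wrist_torque": the same for the moment, N m; "finger_gap": opening from 0.0 (shut) to 1.0 (fully open).
Only numpy, scipy, OpenCV 4.12 (cv2) and the standard library are available. Lean on these libraries where they do the work, as an engineer would, in place of code of your own. Each camera call takes 0.05 s, during which the arm holds its last target. There are 200 camera calls.

TASK

Finish the column of closed tins on the plywood board, without shifting its bottom tin: put the deep tin that lies on the bench squarely on the bottom tin, then take the slim, long tin that stands on edge in the rack and lay it flat, lid up, squarely on the deep one, all three with long sides in line. Then count the column in: swing the tally counter's lever to its stop and let it spring back. Leave the small tin in the rack, and the steel block, the grinding disc and the oil bottle where they are.

Things in the scene. Friction and masses are not known exactly. Their poses are not given: they have to be found in the camera images.
- bottom_mid (a point): Centre (half-way up) of the bottom tin of the column: a closed grey steel tin with a bright lid, 62 x 120 x 46 mm high, about 0.85 kg, loose, lying flat, lid up, on a small fixed plywood board 12 mm thick. Axes: x across its 62 mm, y along its 120 mm, z up through the lid.
- deep_mid (a point): Centre (half-way up) of the deep tin: closed steel tin, 62 x 120 x 46 mm high, 0.35 to 0.7 kg, same make and size as the bottom one, lying flat on the bench by itself, lid up. Axes: x across its 62 mm, y along its 120 mm, z up through the lid.
- slim_mid (a point): Centre of the slim tin: closed steel tin, 62 x 120 mm and 38 mm thick, 0.3 to 0.55 kg. It stands on a long edge in one of the two slots of the rack, 62 mm high, the rack's floor 8 mm above the bench. Axes: x across its 38 mm thickness, pointing OUT THROUGH THE LID (level at the start, away from the robot; straight up once the tin lies flat, lid up), y along its 120 mm, z up the 62 mm side at the start.
- rack: Fixed steel rack, 150 (x) x 110 (y) mm base; origin at the centre of its underside. Two slots run along its y, at x = -42.5 and +42.5 mm; each is 41 mm wide between 4 mm thick walls whose tops are 28 mm above the bench; slot floor 8 mm above the bench. About 36 mm of free space between the walls of the two slots. The slim tin stands in one slot, the small tin in the other.
- small_tin_mid (a point): Centre of the small tin (bystander): like the slim tin but 45 x 80 mm and 38 mm thick, on edge in the other slot of the rack. It stays there.
- mat_top (a point): Centre of the top face of a bare black rubber mat fixed to the bench, 160 (x) x 180 (y) mm, 4 mm thick: a clear place to put a tin down on and turn it over.
- tally (a joint): Lever of the bench tally counter (green housing 70 x 56 x 42 mm on a 100 x 75 mm foot, fixed; four white digit drums on its near face). rad: 0 at rest, leaning 0.4 rad to the counter's -x; 0.8 at its stop, leaning 0.4 rad to +x. Sprung: the push at the knob grows from about 2.5 N to 7 N at the stop; it springs back to 0 by itself when let go.
- tally_knob (a point): Centre of the black ball knob, 22 mm across, at the end of the tally lever, 60 mm from the pivot on a rod 8 mm thick. About 102 mm above the bench at rest.
- tally_pivot (a point): Pivot of the tally lever, 47 mm above the bench on top of the counter. Its x axis (level) is the direction in which the lever is pushed; its y axis is the hinge axis.
- offcut: Steel block, 50 x 90 x 30 mm high, bystander; origin at the centre of its underside.
- disc: Grinding disc lying flat, 100 mm across, 7 mm thick, bystander; origin at the centre of its underside.
- oil: White plastic oil bottle, 60 mm across, 120 mm high, bystander; origin at the centre of its underside.
Mind the look-alikes: they are no part of the job. Leave any turquoise look-alike of the part that bears slim_mid alone. What is shaped like the part that bears bottom_mid but green is not meant.

How it is judged:
By the outcome, as a careful person would: the job done as asked, in the order asked, and still so for the second after the job is handed in, with the robot touching nothing.
It also fails if it takes over 72 s, if anything falls off the work surface, if the arm or the gripper's body presses on something with over 40 N, if the wrist force passes 120 N, or if a joint passes its speed limit or range.

## Working session

There is one attempt and no reset: what is moved stays moved. The work goes in short steps, Python scripts to look and compute and a tool call to move; the robot and the scene stay as the last step left them, time stands still between calls to the robot, and variables do not carry over. Pictures are saved under pics/ and viewed, about 8 in all and at most 12, crops included, and the job is handed in when it is done.

Besides the shell and the picture viewer there is one more tool, called after ">>>" as a command line: name --argument value ..., lists and objects as JSON in quotes. arm_command: Moves the arm, as the interface text tells. Its arguments: {"type":"object","properties":{"commands":{"type":"string"},"force":{"type":"number"}},"required":["commands"]}

```bash
mkdir -p pics
cat > h.py <<'E'
import numpy as np, cv2
from station import bot, grab_frame
def snap(n,f):
    d=grab_frame(n); cv2.imwrite(f,d["color"][:,:,::-1]); np.savez(f[:-4]+'.npz',**d); return d
def ray(d,u,v,z):
    r=np.array(d["R"]).T; c=-r@np.array(d["t"]); k=r@np.linalg.inv(d["K"])@np.array([u,v,1.]); return c+k*(z-c[2])/k[2]
def proj(d,X):
    p=d["K"]@(np.array(d["R"])@np.array(X)+d["t"]); return p[:2]/p[2]
E
python3 - <<'E'
from h import *
for n in("scene","top","wrist"):
    d=snap(n,f"pics/{n}0.png"); r=np.array(d["R"]); print(n,(-r.T@d["t"]).round(3),r.round(2).tolist(),d["K"][0][0])
a=[cv2.imread(f"pics/{n}0.png") for n in("scene","top")]
cv2.imwrite("pics/a.png",cv2.resize(np.vstack(a),None,fx=.78,fy=.78)) 
print(bot.get_obs())
E
```

```text
scene [ 0.986 -0.73   0.654] [[0.89, 0.46, 0.01], [0.27, -0.49, -0.83], [-0.38, 0.73, -0.56]] 361.78097692524665
top [0.272 0.008 1.634] [[0.0, -1.0, 0.01], [-0.98, -0.01, -0.2], [0.2, -0.01, -0.98]] 492.7626499179922
wrist [0.081 0.623 0.373] [[0.24, 0.97, -0.0], [0.93, -0.23, 0.28], [0.27, -0.07, -0.96]] 314.4603410988696
{'t': 0.15, 'qpos': array([-79.9965972 ,  23.59082999,  -0.72806504,  91.4917766 ,
         0.31830983,  64.99178466,  -4.71190752]), 'qd': array([ 0.02223962, -0.04171048, -0.08979318, -0.0599598 , -0.01823757,
       -0.01813323, -0.00348662]), 'joint_efforts': array([ 1.63295757e-03, -6.01042628e+01,  6.82807267e-01, -2.99645805e+01,
        1.38463601e-02,  7.96428008e-03,  2.56033616e-05]), 'eef_pos': array([0.15018827, 0.60629363, 0.23064068]), 'tcp_rot': array([-177.71776015,   89.92758689, -101.63091425]), 'force': array([ 0.73508288, -0.638844  , -0.41062338]), 'wrist_torque': array([0.00716089, 0.04019291, 0.07462806]), 'finger_gap': 1.0007205412851115}
```

View pics/top0.png

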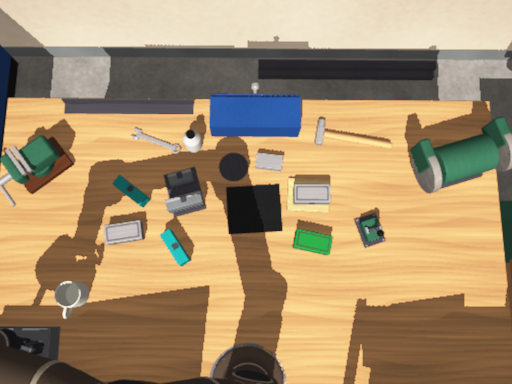

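View pics/scene0.png

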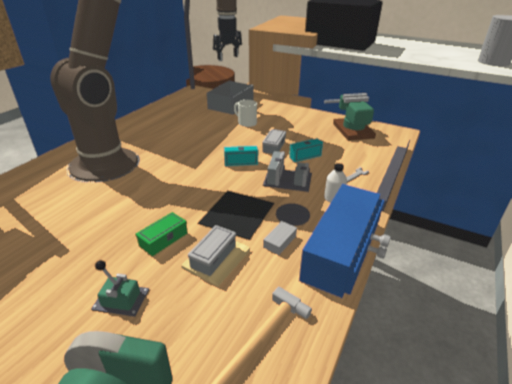

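Top view: the bottom tin lies on the plywood (312,193), with a green look-alike at (313,241). The grey tin at (124,232) is the deep one. The rack is at (185,192), with turquoise look-alikes at (131,190) and (175,247). The tally is at (370,230). I'll take a close crop to check these choices.

Run:
```python
from h import *
a=cv2.imread("pics/top0.png"); s=cv2.imread("pics/scene0.png")
A=cv2.resize(a[155:265,95:225],None,fx=4,fy=4,interpolation=cv2.INTER_CUBIC)[:, :520]
B=cv2.resize(a[165:255,280:400],None,fx=4,fy=4,interpolation=cv2.INTER_CUBIC)
C=cv2.resize(s[120:200,215:345],None,fx=4,fy=4,interpolation=cv2.INTER_CUBIC)
o=np.zeros((800,1000,3),np.uint8); o[:440,:520]=A; o[:360,520:1000]=B; o[445:765,:520]=C
cv2.imwrite("pics/crop.png",cv2.resize(o,None,fx=.75,fy=.75))
d=dict(np.load("pics/top0.npz"))
for n,u,v,z in [("deep",124,232,.046),("rack",185,192,.03),("bottom",312,193,.058),("mat",254,209,.004),("tally",380,233,.1),("pivot",370,230,.047)]: print(n,ray(d,u,v,z).round(3))
```

```text
deep [0.469 0.399 0.046]
rack [0.605 0.208 0.03 ]
bottom [ 0.598 -0.21   0.058]
mat [ 0.554 -0.022  0.004]
tally [ 0.463 -0.415  0.1  ]
pivot [ 0.479 -0.397  0.047]
```

View pics/crop.png

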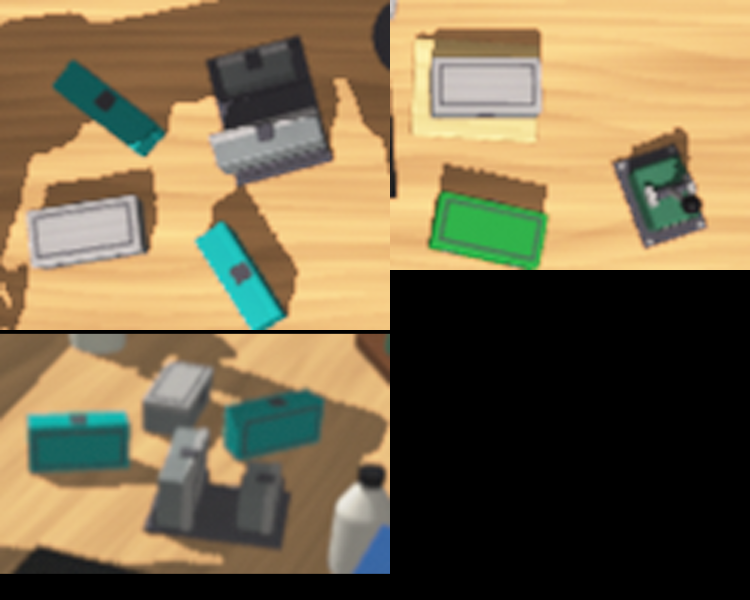

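The crop agrees. The slim tin is in the near slot of the rack (about (185,204) in the top view), with its lid facing away. The small tin is in the far slot, and the tally knob is at about (380,230). Next I'll measure the poses roughly and work out the first move.

```bash
cat >> h.py <<'E'
from scipy.spatial.transform import Rotation as Ro
def tool():
    o=bot.get_obs(); M=Ro.from_euler('xyz',o["tcp_rot"],degrees=True).as_matrix()
    print("t %.2f"%o["t"],"tcp",o["eef_pos"].round(4),"x",M[:,0].round(3),"z",M[:,2].round(3),"F",o["force"].round(1),"gap",round(o["finger_gap"],3),"q",o["qpos"].round(0)); return o,M
def rect(d,mask,z,near):
    """min-area rectangle of the blob nearest pixel `near`, cast on plane z: centre, sides, long-axis yaw"""
    m=cv2.morphologyEx(mask.astype(np.uint8),cv2.MORPH_CLOSE,np.ones((5,5),np.uint8))
    cs,_=cv2.findContours(m,cv2.RETR_EXTERNAL,cv2.CHAIN_APPROX_NONE); cs=[c for c in cs if cv2.contourArea(c)>60]
    c=max(cs,key=lambda c:cv2.pointPolygonTest(c,near,True))
    P=np.array([ray(d,u,v,z)[:2] for u,v in c[:,0]],np.float32)
    (x,y),(w,h),a=cv2.minAreaRect((P*1000).astype(np.float32))
    if w<h: w,h,a=h,w,a+90
    return np.array([x,y]).round(1),round(w,1),round(h,1),round((a+90)%180-90,1),c
E
python3 - <<'E'
from h import *
tool()
d=dict(np.load("pics/top0.npz")); im=d["color"].astype(int)
hsv=cv2.cvtColor(d["color"],cv2.COLOR_RGB2HSV)
g=(hsv[...,1]<45)&(hsv[...,2]>130)
for n,p,z in [("deep",(124,232),.046),("bottom",(312,193),.058)]: print(n,rect(d,g,z,p)[:4])
print(hsv[204,170:205].tolist(),"\n",hsv[193:214,186].tolist())
w=dict(np.load("pics/wrist0.npz")); print("tcp px in wrist",proj(w,[.15,.607,.231]))
M=-np.array(w["R"]).T@w["t"]-[.15019,.60629,.23064]; print(M)
E
```

```text
t 0.15 tcp [0.1502 0.6063 0.2306] x [-0.    -0.001 -1.   ] z [ 0.24   0.971 -0.001] F [ 0.7 -0.6 -0.4] gap 1.001 q [-80.  24.  -1.  91.   0.  65.  -5.]
deep (array([469.2, 403.6]), 117.6, 64.2, -80.8)
bottom (array([ 596.8, -208.9]), 116.0, 63.4, -89.7)
[[98, 6, 161], [83, 6, 161], [84, 8, 162], [83, 6, 162], [83, 6, 163], [90, 5, 162], [90, 6, 163], [90, 6, 162], [90, 6, 162], [90, 5, 161], [90, 5, 161], [90, 5, 160], [90, 6, 162], [90, 6, 162], [98, 6, 161], [100, 5, 161], [90, 5, 160], [90, 3, 164], [90, 5, 166], [90, 5, 155], [80, 5, 142], [90, 4, 142], [90, 5, 142], [90, 6, 129], [105, 4, 120], [90, 4, 120], [105, 4, 121], [90, 4, 120], [90, 6, 120], [80, 6, 121], [75, 5, 104], [120, 6, 89], [128, 11, 97], [135, 13, 76], [14, 80, 70]] 
 [[140, 15, 51], [15, 6, 79], [15, 11, 97], [12, 9, 147], [165, 4, 143], [105, 8, 123], [110, 6, 122], [105, 8, 125], [90, 7, 146], [80, 5, 158], [90, 5, 159], [90, 5, 160], [90, 7, 149], [84, 10, 133], [90, 6, 125], [120, 6, 92], [140, 23, 99], [140, 24, 97], [133, 20, 90], [139, 21, 95], [9, 61, 126]]
tcp px in wrist [262.46941058 245.50878935]
[-0.06910376  0.01625554  0.14279414]
```

>>> arm_command --commands "0 4 -2.5 0 0 0 -0.146;0 4 -2.5 0 0 0 -0.146;0 4 -2.5 0 0 0 -0.146;0 4 -2.5 0 0 0 -0.146;0 4 -2.5 0 0 0 -0.146;0 4 -2.5 0 0 0 -0.146;0 4 -2.5 0 0 0 -0.146;0 4 -2.5 0 0 0 -0.146;0 0 0 0 0 0 0"

```text
t: 1.27
eef_pos: [0.4769, 0.3971, 0.2283]
tcp_rot: [-168.7, 89.8, -161.6]
force: [0.0, 0.8, 0.1]
finger_gap: 1.002
```

Run:
```python
from h import *
tool(); d=snap("wrist","pics/w1.png")
hsv=cv2.cvtColor(d["color"],cv2.COLOR_RGB2HSV)
g=(hsv[...,1]<45)&(hsv[...,2]>130)
p=proj(d,[.469,.404,.046]); print(p)
r=rect(d,g,.046,tuple(map(float,p))); print(r[:4])
im=cv2.imread("pics/w1.png"); cv2.drawContours(im,[r[4]],-1,(0,0,255),1); cv2.imwrite("pics/w1b.png",im)
```

```text
t 1.27 tcp [0.4769 0.3971 0.2283] x [-0.003 -0.001 -1.   ] z [ 0.992  0.124 -0.003] F [0.  0.8 0.1] gap 1.002 q [-59.  24.  20.  93.  -9.  65. -29.]
[253.63571943 159.21895825]
(array([467.9, 406.9]), 118.0, 60.0, -81.2)
```

View pics/w1b.png

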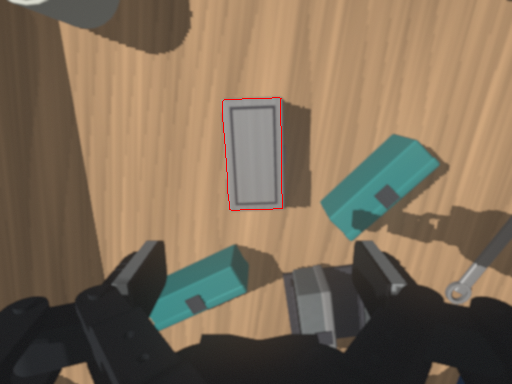

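The crop shows the deep tin alone between the fingers. The contour (222–283, 97–210) is its lid, and both turquoise tins are clear of the jaws. I'll centre on it and go down.

>>> arm_command --commands "0 -0.9 1 0 0 0 0.03;0 0 0 -4 0 0 0;0 0 0 -4 0 0 0;0 0 0 -4 0 0 0;0 0 0 -4 0 0 0;0 0 0 0 0 0 0"

```text
t: 2.08
eef_pos: [0.4529, 0.4217, 0.0643]
tcp_rot: [134.9, 89.3, 145.6]
force: [0.3, 0.0, 0.7]
finger_gap: 1.0
```

```bash
python3 -c "
from h import *
tool()"
```

```text
t 2.08 tcp [0.4529 0.4217 0.0643] x [-0.009  0.006 -1.   ] z [ 0.982  0.187 -0.008] F [0.3 0.  0.7] gap 1.0 q [-58.  34.  16. 102. -13.  46. -25.]
```

>>> arm_command --commands "0 1.5 -1.5 0 0 0 -0.03;0 0 0 0 0 0 0"

```text
t: 2.33
eef_pos: [0.4692, 0.408, 0.0673]
tcp_rot: [116.4, 89.3, 125.5]
force: [-0.4, -0.7, 0.6]
finger_gap: 1.001
```

```bash
python3 -c "
from h import *
tool()"
```

```text
t 2.33 tcp [0.4692 0.408  0.0673] x [-0.007  0.009 -1.   ] z [ 0.987  0.159 -0.005] F [-0.4 -0.7  0.6] gap 1.001 q [-57.  34.  16. 101. -13.  46. -25.]
```

>>> arm_command --commands "0 0 0 -2 0 0 0;0 0 0 -2 0 0 0;0 0 0 -1 0 0 0;0 0 0 0 0 0 0"

```text
t: 2.82
eef_pos: [0.4697, 0.4088, 0.0158]
tcp_rot: [104.7, 89.2, 113.8]
force: [0.2, 0.3, -0.4]
finger_gap: 1.0
```

```bash
python3 -c "
from h import *
tool()"
```

```text
t 2.83 tcp [0.4697 0.4088 0.0158] x [-0.005  0.012 -1.   ] z [ 0.987  0.159 -0.003] F [ 0.2  0.3 -0.4] gap 1.0 q [-55.  38.  15. 103. -15.  41. -24.]
```

>>> arm_command --commands "0 -0.1 -0.1 -0.8 -0.012 -0.005 0;0 0 0 0 0 0 0;100 0 0 0 0 0 0;200 0 0 0 0 0 0;255 0 0 0 0 0 0;255 0 0 0 0 0 0;255 0 0 0 0 0 0" --force 50

```text
t: 3.7
eef_pos: [0.4693, 0.4085, 0.0081]
tcp_rot: [9.9, 89.9, 19.0]
force: [1.4, 0.4, -1.9]
finger_gap: 0.721
```

```bash
python3 -c "
from h import *
tool()"
```

```text
t 3.70 tcp [0.4693 0.4085 0.0081] x [ 0.001  0.    -1.   ] z [0.987 0.159 0.002] F [ 1.4  0.4 -1.9] gap 0.721 q [-56.  39.  15. 103. -14.  40. -24.]
```

The deep tin is gripped (gap 0.72 ≈ 61 mm). I'll lift it and carry it to a point beside the column for one close look at the bottom tin.

>>> arm_command --commands "255 0 0 3 0 0 0;255 0 0 5 0 0 0;255 0 0 5 0 0 0;255 0 0 5 0 0 0;255 0 0 2 0 0 0;255 0 -4 0 0 0 0;255 -0.2 -5 0 0 0 -0.015;255 -0.2 -5 0 0 0 -0.015;255 -0.2 -5 0 0 0 -0.015;255 -0.2 -5 0 0 0 -0.015"

```text
t: 4.95
eef_pos: [0.4497, 0.1598, 0.2048]
tcp_rot: [-151.0, 88.8, -145.0]
force: [1.1, -0.5, -5.3]
finger_gap: 0.717
```

>>> arm_command --commands "255 -0.2 -5 0 0 0 -0.015;255 -0.2 -5 0 0 0 -0.015;255 -0.2 -5 0 0 0 -0.015;255 -0.2 -5 0 0 0 -0.015;255 -0.2 -5 0 0 0 -0.015;255 -0.2 -5 0 0 0 -0.015;255 -0.2 -4 0 0 0 0;255 0 0 0 0 0 0;255 0 0 0 0 0 0"

```text
t: 6.08
eef_pos: [0.4243, -0.1939, 0.2007]
tcp_rot: [-166.6, 88.3, -166.3]
force: [-0.2, 0.7, -7.3]
finger_gap: 0.722
```

```bash
python3 -c "
from h import *
tool()"
```

```text
t 6.08 tcp [ 0.4243 -0.1939  0.2007] x [-0.029 -0.007 -1.   ] z [ 1.     0.005 -0.029] F [-0.2  0.7 -7.3] gap 0.722 q [-17.  12.  41. 116.  -8.  57.  28.]
```

>>> arm_command --commands "255 1.5 -3 3 0.007 -0.029 0;255 0 0 0 0 0 0"

```text
t: 6.32
eef_pos: [0.4395, -0.2217, 0.2306]
tcp_rot: [123.8, 89.9, 124.4]
force: [0.3, -0.0, -5.7]
finger_gap: 0.723
```

```bash
cat > look.py <<'E'
from h import *
import sys
def go(f,z,guess,lo=130,sat=45):
    o,M=tool(); d=snap("wrist",f); hsv=cv2.cvtColor(d["color"],cv2.COLOR_RGB2HSV)
    g=(hsv[...,1]<sat)&(hsv[...,2]>lo)
    p=proj(d,guess); r=rect(d,g,z,tuple(map(float,p))); print("px",p,r[:4])
    im=cv2.imread(f); cv2.drawContours(im,[r[4]],-1,(0,0,255),1); cv2.imwrite(f[:-4]+"b.png",im); return d,hsv
E
python3 - <<'E'
from look import *
go("pics/w2.png",.058,[.597,-.209,.058])
E
```

```text
t 6.33 tcp [ 0.4395 -0.2217  0.2306] x [-0.001  0.002 -1.   ] z [ 1.     0.009 -0.001] F [ 0.3 -0.  -5.7] gap 0.723 q [-14.  12.  41. 111.  -9.  60.  32.]
px [415.24208599 157.97423897] (array([ 595.3, -182. ]), 64.8, 27.9, -3.4)
```

View pics/w2b.png

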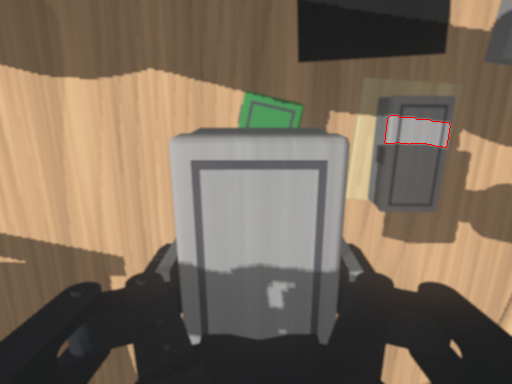

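Run:
```python
from h import *
d=dict(np.load("pics/w2.npz"))
im=cv2.imread("pics/w2.png"); c=im[75:225,345:475]; c=np.clip(c.astype(float)*1.6,0,255).astype(np.uint8)
g=cv2.cvtColor(im,cv2.COLOR_BGR2GRAY)[300:384,250:270].mean(1)
print(g.round().tolist()); print(cv2.cvtColor(im,cv2.COLOR_BGR2GRAY)[120:150,250:270].mean(1).round().tolist())
for v in (128,137,161,333,345): print(v,ray(d,260,v,.2306+.038).round(4))
h=im[110:360,150:370]
o=np.zeros((600,800,3),np.uint8); o[:600,:520]=cv2.resize(c,(520,600),interpolation=cv2.INTER_CUBIC); o[:284,530:780]=cv2.resize(h,(250,284)); cv2.imwrite("pics/c2.png",o)
```

```text
[97.0, 97.0, 96.0, 95.0, 94.0, 94.0, 93.0, 92.0, 91.0, 91.0, 91.0, 90.0, 91.0, 90.0, 90.0, 90.0, 90.0, 90.0, 90.0, 90.0, 89.0, 90.0, 89.0, 89.0, 89.0, 89.0, 89.0, 89.0, 89.0, 89.0, 88.0, 88.0, 88.0, 88.0, 88.0, 88.0, 88.0, 84.0, 72.0, 55.0, 43.0, 38.0, 38.0, 38.0, 37.0, 37.0, 37.0, 37.0, 37.0, 37.0, 36.0, 37.0, 36.0, 36.0, 36.0, 36.0, 36.0, 35.0, 36.0, 35.0, 35.0, 34.0, 35.0, 35.0, 34.0, 34.0, 34.0, 34.0, 34.0, 34.0, 33.0, 33.0, 33.0, 34.0, 33.0, 33.0, 33.0, 32.0, 33.0, 33.0, 33.0, 32.0, 33.0, 32.0]
[124.0, 124.0, 124.0, 124.0, 124.0, 124.0, 120.0, 108.0, 93.0, 85.0, 84.0, 84.0, 86.0, 91.0, 101.0, 112.0, 125.0, 137.0, 147.0, 153.0, 156.0, 160.0, 162.0, 164.0, 166.0, 168.0, 168.0, 168.0, 168.0, 168.0]
128 [ 0.4386 -0.1616  0.2686]
137 [ 0.4386 -0.1646  0.2686]
161 [ 0.4387 -0.1726  0.2686]
333 [ 0.4394 -0.2425  0.2686]
345 [ 0.4395 -0.2483  0.2686]
```

View pics/c2.png

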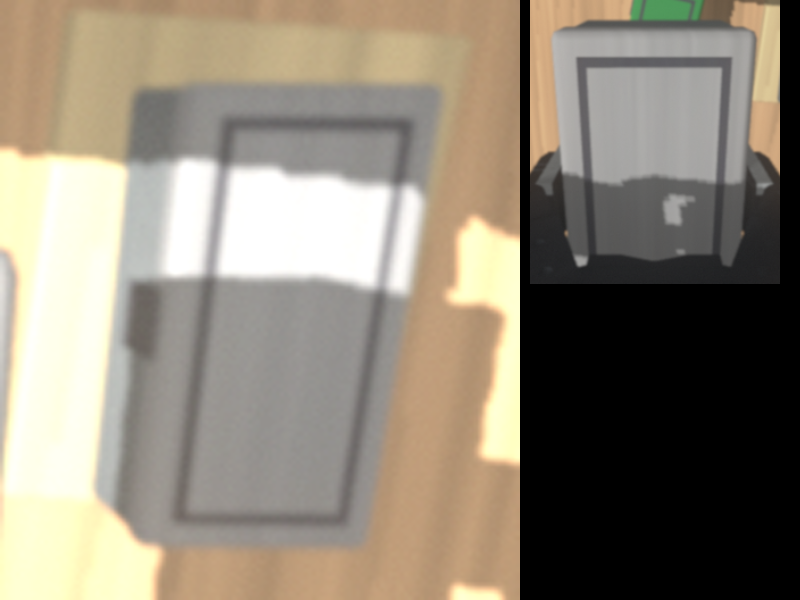

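Run:
```python
from h import *
d=dict(np.load("pics/w2.npz"))
for q in ([(225,125),(407,127),(345,520),(180,520)],[(178,88),(438,88),(365,545),(142,543)]):
    P=np.array([ray(d,345+u/4,75+v/4,.058)[:2] for u,v in q])*1000
    print(P.round(1).tolist(),P.mean(0).round(1),"len",np.linalg.norm(P[0]-P[3]).round(1),np.linalg.norm(P[1]-P[2]).round(1),"w",np.linalg.norm(P[0]-P[1]).round(1),np.linalg.norm(P[2]-P[3]).round(1))
    a=(P[0]+P[1]-P[2]-P[3]); print("yaw",np.degrees(np.arctan2(a[1],a[0])))
# held tin groove & lid yaw check
for q in ([(198,165),(322,165)],[(176,137),(345,137)]): print([ray(d,u,v,.2686).round(4)[:2] for u,v in q])
```

```text
[[576.0, -158.4], [620.2, -158.5], [621.3, -259.2], [577.6, -259.6]] [ 598.8 -208.9] len 101.2 100.7 w 44.2 43.7
yaw 90.76650775948484
[[563.6, -149.9], [626.1, -149.3], [627.7, -266.2], [568.3, -266.2]] [ 596.4 -207.9] len 116.4 116.9 w 62.5 59.4
yaw 91.57753097025031
[array([ 0.4176, -0.1742]), array([ 0.4598, -0.1738])]
[array([ 0.4108, -0.1648]), array([ 0.4668, -0.1643])]
```

The bottom tin's lid groove gives its centre at (0.598,-0.209) and its long axis at 90.5°. The held tin sits about 2.5 mm to -y of the TCP. I'll go above the column.

>>> arm_command --commands "255 4 0.4 0 0 0 0;255 4 0.4 0 0 0 0;255 4 0.4 0 0 0 0;255 2.5 0.2 0 0 0 0;255 0 0 0 0 0 0;255 0 0 0 0 0 0"

```text
t: 7.12
eef_pos: [0.584, -0.1913, 0.2217]
tcp_rot: [141.7, 88.7, 143.0]
force: [-0.2, -0.4, -6.2]
finger_gap: 0.72
```

```bash
python3 -c "
from h import *
tool()"
```

```text
t 7.12 tcp [ 0.584  -0.1913  0.2217] x [-0.019  0.014 -1.   ] z [ 1.     0.023 -0.018] F [-0.2 -0.4 -6.2] gap 0.72 q [-13.  27.  38.  94. -18.  66.  31.]
```

>>> arm_command --commands "255 1.5 -1.5 0 -0.014 -0.019 -0.014;255 0 0 0 0 0 0;255 0 0 -3 0 0 0;255 0 0 -4 0 0 0;255 0 0 -3 0 0 0;255 0 0 0 0 0 0;255 0 0 0 0 0 0"

```text
t: 8.0
eef_pos: [0.5977, -0.2077, 0.1216]
tcp_rot: [6.7, 89.8, 7.0]
force: [0.2, 0.1, -6.1]
finger_gap: 0.718
```

```bash
python3 -c "
from h import *
tool()"
```

```text
t 8.00 tcp [ 0.5977 -0.2077  0.1216] x [ 0.004  0.    -1.   ] z [1.    0.005 0.004] F [ 0.2  0.1 -6.1] gap 0.718 q [ -9.  34.  35.  99. -23.  55.  35.]
```

>>> arm_command --commands "255 0.1 0.1 -2 0 0.004 0.004;255 0 0 -2 0 0 0;255 0 0 -0.5 0 0 0;255 0 0 0 0 0 0"

```text
t: 8.5
eef_pos: [0.6, -0.2068, 0.0757]
tcp_rot: [1.6, 89.8, 2.1]
force: [-0.2, -0.0, -6.3]
finger_gap: 0.714
```

```bash
python3 -c "
from h import *
tool()"
```

```text
t 8.50 tcp [ 0.6    -0.2068  0.0757] x [ 0.003  0.    -1.   ] z [1.    0.01  0.003] F [-0.2 -0.  -6.3] gap 0.714 q [ -8.  37.  33. 100. -25.  50.  37.]
```

>>> arm_command --commands "255 -0.1 0 -0.7 0 0.003 0;255 0 0 0 0 0 0;255 0 0 -0.2 0 0 0;255 0 0 0 0 0 0"

```text
t: 9.0
eef_pos: [0.5996, -0.2072, 0.0671]
tcp_rot: [-21.1, 89.9, -20.5]
force: [0.4, 0.0, -6.1]
finger_gap: 0.717
```

```bash
python3 -c "
from h import *
tool()"
```

```text
t 9.00 tcp [ 0.5996 -0.2072  0.0671] x [ 0.001 -0.    -1.   ] z [1.    0.01  0.001] F [ 0.4  0.  -6.1] gap 0.717 q [ -7.  38.  32. 100. -26.  49.  37.]
```

>>> arm_command --commands "255 0 0 -0.15 0 0 0;255 0 0 0 0 0 0"

```text
t: 9.25
eef_pos: [0.6, -0.2073, 0.0662]
tcp_rot: [-13.8, 89.9, -13.3]
force: [-0.5, 1.4, -5.7]
finger_gap: 0.717
```

Close to contact now, so I'll nudge slightly lower, open slowly and retreat.

>>> arm_command --commands "255 0 0 -0.1 0 0 0;180 0 0 0 0 0 0;60 0 0 0 0 0 0;0 0 0 0 0 0 0;0 0 0 0 0 0 0"

```text
t: 9.88
eef_pos: [0.6017, -0.2081, 0.0675]
tcp_rot: [-13.7, 89.6, -13.1]
force: [-0.9, 0.4, 0.2]
finger_gap: 1.003
```

```bash
python3 -c "
from h import *
tool()"
```

```text
t 9.88 tcp [ 0.6017 -0.2081  0.0675] x [ 0.006 -0.001 -1.   ] z [1.    0.01  0.006] F [-0.9  0.4  0.2] gap 1.003 q [ -7.  38.  32. 100. -26.  49.  37.]
```

>>> arm_command --commands "0 0 0 2 0 0 0;0 0 0 4 0 0 0;0 0 0 5 0 0 0;0 0 0 5 0 0 0;0 0 -2 2 0 0 0;0 0 -2 0 0 0 0;0 0 0 0 0 0 0"

```text
t: 10.75
eef_pos: [0.601, -0.2506, 0.2607]
tcp_rot: [-18.1, 89.3, -17.6]
force: [0.5, 1.1, -1.0]
finger_gap: 0.996
```

Run:
```python
from look import *
d,h=go("pics/w3.png",.104,[.599,-.209,.104],lo=60)
t=snap("top","pics/top3.png"); hsv=cv2.cvtColor(t["color"],cv2.COLOR_RGB2HSV)
a=cv2.imread("pics/w3b.png"); b=cv2.resize(cv2.imread("pics/top3.png")[160:240,275:345],(262,300),interpolation=cv2.INTER_CUBIC)
o=np.zeros((384,780,3),np.uint8); o[:,:512]=a;o[:300,515:777]=b; cv2.imwrite("pics/c3.png",o)
```

```text
t 10.75 tcp [ 0.601  -0.2506  0.2607] x [ 0.012 -0.004 -1.   ] z [1.    0.008 0.012] F [ 0.5  1.1 -1. ] gap 0.996 q [ -8.  28.  39.  88. -18.  70.  34.]
px [256.06777114 128.11591297] (array([ 599.6, -208.6]), 118.6, 62.8, -89.1)
```

View pics/c3.png

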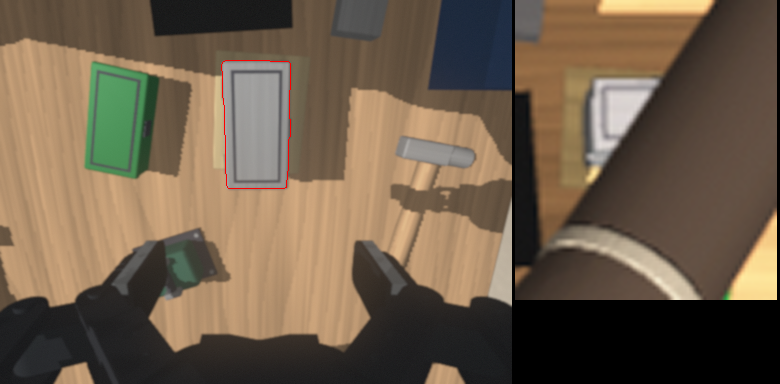

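The deep tin is on the column: its lid reads (599.6,-208.6), yaw 90.9°, against (598.5,-208.9), 90.5° for the bottom tin. That's good, so now I go to the rack.

>>> arm_command --commands "0 -0.4 4.5 0 0 0 0.025;0 -0.4 4.5 0 0 0 0.025;0 -0.4 4.5 0 0 0 0.025;0 -0.4 4.5 0 0 0 0.025;0 -0.4 4.5 0 0 0 0.025;0 -0.4 4.5 0 0 0 0.025;0 -0.4 4.5 0 0 0 0.025;0 -0.4 4.5 0 0 0 0.025;0 -0.4 3.5 0 0 0 0.025;0 0 0 0 0 0 0"

```text
t: 12.1
eef_pos: [0.554, 0.1689, 0.2466]
tcp_rot: [-179.4, 89.3, -164.9]
force: [0.2, 0.5, 0.8]
finger_gap: 0.999
```

Run:
```python
from look import *
tool(); d=snap("wrist","pics/w4.png"); print(proj(d,[.565,.2,.07]))
a=cv2.imread("pics/w4.png"); cv2.imwrite("pics/w4b.png",cv2.resize(a,(780,585),interpolation=cv2.INTER_CUBIC))
```

```text
t 12.10 tcp [0.554  0.1689 0.2466] x [-0.011 -0.003 -1.   ] z [ 0.968  0.25  -0.012] F [0.2 0.5 0.8] gap 0.999 q [-45.  20.  31.  98. -11.  66.   4.]
[280.16399255 141.39993981]
```

View pics/w4b.png

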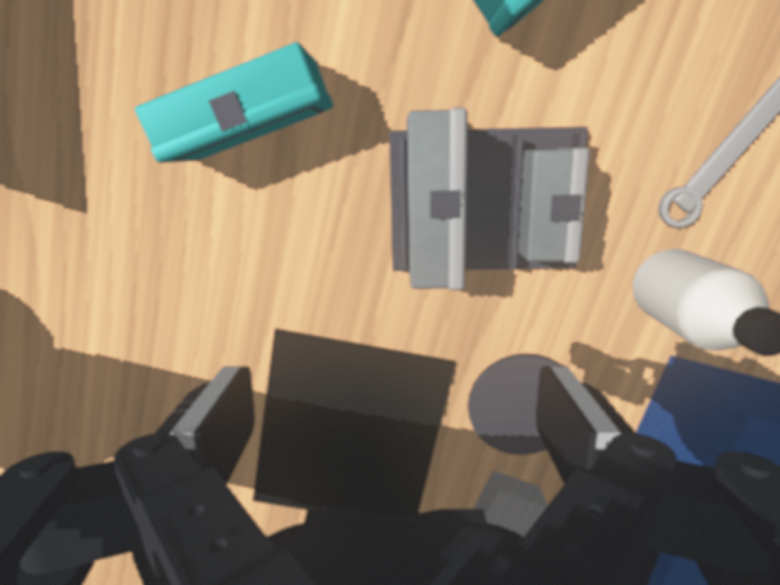

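The picture shows the slim tin at view px (408–466, 108–290) with its lid strip on the far side. The small tin is at (520–587, 148–265), and the mat is at lower left.

Run:
```python
from h import *
d=dict(np.load("pics/w4.npz")); s=780/512
P=np.array([ray(d,u/s,v/s,.07)[:2] for u,v in [(408,112),(466,108),(464,290),(409,287)]])*1000
print(P.round(1).tolist(),P.mean(0).round(1)); a=P[0]+P[1]-P[2]-P[3]; print("long yaw",np.degrees(np.arctan2(a[1],a[0])),np.linalg.norm(a)/2,np.linalg.norm(P[0]-P[1]),np.linalg.norm(P[2]-P[3]))
Q=np.array([ray(d,u/s,v/s,.008)[:2] for u,v in [(390,130),(587,128),(581,268),(394,270)]])*1000; print("rack",Q.round(0).tolist(),Q.mean(0).round(1))
M=np.array([ray(d,u/s,v/s,.004)[:2] for u,v in [(277,330),(455,361),(418,517),(256,500)]])*1000; print("mat",M.round(0).tolist(),M.mean(0))
t=dict(np.load("pics/top0.npz"))
h=cv2.cvtColor(t["color"],cv2.COLOR_RGB2HSV); r=rect(t,h[...,2]<40,.004,(254.,209.)); print(r[:4])
```

```text
[[536.2, 259.4], [570.7, 270.7], [603.8, 156.7], [566.3, 149.1]] [569.3 209. ]
long yaw 105.73390693878217 116.5174568194147 36.32189108447101 38.24183808862475
rack [[526.0, 248.0], [669.0, 286.0], [703.0, 183.0], [556.0, 143.0]] [613.8 215.2]
mat [[472.0, 65.0], [629.0, 76.0], [641.0, -92.0], [485.0, -113.0]] [556.59347755 -15.91775579]
(array([555.5, -20.1]), 174.6, 156.7, -86.3)
```

>>> arm_command --commands "0 1.5 3.9 0 0.003 -0.011 0.012;0 0 0 0 0 0 0;0 0 0 -3 0 0 0;0 0 0 -4 0 0 0;0 0 0 -3 0 0 0;0 0 0 0 0 0 0"

```text
t: 12.9
eef_pos: [0.569, 0.198, 0.1422]
tcp_rot: [-130.0, 89.6, -115.5]
force: [-0.2, -0.3, 0.6]
finger_gap: 0.999
```

```bash
python3 -c "
from h import *
tool()"
```

```text
t 12.90 tcp [0.569  0.198  0.1422] x [-0.003 -0.007 -1.   ] z [ 0.968  0.25  -0.005] F [-0.2 -0.3  0.6] gap 0.999 q [-44.  28.  28. 101. -16.  54.   5.]
```

>>> arm_command --commands "0 0 1.1 0 0.007 -0.003 0.01;0 0 0 0 0 0 0;0 0 0 -3 0 0 0;0 0 0 -3 0 0 0;0 0 0 -1.5 0 0 0;0 0 0 0 0 0 0"

```text
t: 13.65
eef_pos: [0.5736, 0.2105, 0.073]
tcp_rot: [15.2, 89.3, 30.3]
force: [-0.9, 0.3, 1.0]
finger_gap: 0.998
```

```bash
python3 -c "
from h import *
tool()"
```

```text
t 13.65 tcp [0.5736 0.2105 0.073 ] x [ 0.01   0.006 -1.   ] z [0.966 0.26  0.012] F [-0.9  0.3  1. ] gap 0.998 q [-43.  34.  25. 104. -19.  46.   7.]
```

>>> arm_command --commands "0 -0.35 -0.1 -1.5 -0.006 0.01 0;0 0 0 -1.5 0 0 0;0 0 0 -0.7 0 0 0;0 0 0 0 0 0 0"

```text
t: 14.15
eef_pos: [0.5711, 0.21, 0.0355]
tcp_rot: [9.2, 89.8, 24.3]
force: [0.7, -0.2, -0.7]
finger_gap: 0.996
```

```bash
python3 -c "
from h import *
tool()"
```

```text
t 14.15 tcp [0.5711 0.21   0.0355] x [ 0.002  0.001 -1.   ] z [0.966 0.26  0.003] F [ 0.7 -0.2 -0.7] gap 0.996 q [-42.  37.  24. 105. -21.  43.   8.]
```

>>> arm_command --commands "0 -0.1 0 -0.25 0 0 0;0 0 0 0 0 0 0;120 0 0 0 0 0 0;200 0 0 0 0 0 0;255 0 0 0 0 0 0;255 0 0 0 0 0 0;255 0 0 0 0 0 0" --force 60

```text
t: 15.02
eef_pos: [0.5708, 0.2102, 0.0342]
tcp_rot: [10.2, 89.7, 25.3]
force: [0.1, 1.4, 0.4]
finger_gap: 0.439
```

```bash
python3 -c "
from h import *
tool()"
```

```text
t 15.03 tcp [0.5708 0.2102 0.0342] x [ 0.004  0.002 -1.   ] z [0.966 0.26  0.004] F [0.1 1.4 0.4] gap 0.439 q [-42.  37.  24. 105. -21.  43.   8.]
```

The slim tin is gripped (37 mm). I'll lift it and go to above the mat, squaring the yaw on the way.

>>> arm_command --commands "255 0 0 2 0 0 0;255 0 0 4 0 0 0;255 0 0 5 0 0 0;255 0 0 4 0 0 0;255 0 -4 0 0 0 -0.045;255 0 -4.5 0 0 0 -0.045;255 0 -4.5 0 0 0 -0.045;255 0 -4.5 0 0 0 -0.045;255 0 -3 0 0 0 -0.045;255 0 0 0 0 0 0"

```text
t: 16.27
eef_pos: [0.5667, -0.0024, 0.1985]
tcp_rot: [23.8, 89.6, 25.5]
force: [0.4, 0.7, -3.5]
finger_gap: 0.436
```

```bash
python3 -c "
from h import *
tool()"
```

```text
t 16.27 tcp [ 0.5667 -0.0024  0.1985] x [ 0.006  0.003 -1.   ] z [1.    0.029 0.006] F [ 0.4  0.7 -3.5] gap 0.436 q [-32.  22.  36. 104. -15.  58.  11.]
```

>>> arm_command --commands "255 0.3 -0.5 0 0 -0.1 -0.01;255 0.2 -0.5 0 0 -0.17 -0.01;255 0.2 -0.5 0 0 -0.17 0;255 0 0 0 0 -0.17 0;255 0 0 0 0 -0.17 0;255 0 0 0 0 -0.1 0;255 0 0 0 0 0 0;255 0 0 0 0 0 0"

```text
t: 17.27
eef_pos: [0.5762, -0.0109, 0.2168]
tcp_rot: [0.6, 51.8, 2.0]
force: [-0.5, -0.3, -3.6]
finger_gap: 0.434
```

```bash
python3 -c "
from h import *
tool()"
```

```text
t 17.27 tcp [ 0.5762 -0.0109  0.2168] x [ 0.618  0.021 -0.786] z [0.786 0.017 0.618] F [-0.5 -0.3 -3.6] gap 0.434 q [-64.   5.  64. 134. -41.   7.  39.]
```

>>> arm_command --commands "255 1.5 -0.5 -3 0 0 0;255 1 -0.3 -4 0 0 0;255 0 0 -4 0 0 0;255 0 0 -3 0 0 0;255 0 0 0 0 0 0;255 0 0 0 0 0 0"

```text
t: 18.02
eef_pos: [0.6015, -0.0171, 0.1515]
tcp_rot: [1.0, 56.7, 2.7]
force: [0.0, 0.1, -2.9]
finger_gap: 0.432
```

```bash
python3 -c "
from h import *
tool()"
```

```text
t 18.02 tcp [ 0.6015 -0.0171  0.1515] x [ 0.548  0.026 -0.836] z [0.836 0.022 0.549] F [ 0.   0.1 -2.9] gap 0.432 q [-24.  15.  25. 129. -59.   7.  56.]
```

Leaning forward stops at about 35° because joint 6 is at its limit. I'll stand the tool upright, turn the tin 90° and lean it sideways instead, where the wrist has room.

>>> arm_command --commands "255 -0.8 0 2 0 0.15 0;255 -0.8 0 2 0 0.15 0;255 -0.8 0 2 0 0.15 0;255 0 0 1 0 0.12 -0.1;255 0 0 0 0 0 -0.17;255 0 0 0 0 0 -0.17;255 0 0 0 0 0 -0.17;255 0 0 0 0 0 -0.17;255 0 0 0 0 0 -0.17;255 0 0 0 0 0 -0.17"

```text
t: 19.27
eef_pos: [0.5827, -0.0083, 0.2185]
tcp_rot: [29.2, 85.2, -35.5]
force: [0.4, 1.3, -3.9]
finger_gap: 0.437
```

>>> arm_command --commands "255 0 0 0 0 0 -0.17;255 0 0 0 0 0 -0.17;255 0 0 0 0 0 -0.17;255 0 0 0 0 0 -0.1;255 0 0 0 0 0 0;255 0 0 0 0 0 0"

```text
t: 20.02
eef_pos: [0.5826, -0.0035, 0.2212]
tcp_rot: [31.3, 85.1, -69.1]
force: [0.8, -0.9, -2.8]
finger_gap: 0.436
```

```bash
python3 -c "
from h import *
tool()"
```

```text
t 20.02 tcp [ 0.5826 -0.0035  0.2212] x [ 0.03  -0.079 -0.996] z [-0.182 -0.981  0.072] F [ 0.8 -0.9 -2.8] gap 0.436 q [-57.  42.  80. 103. -40.  70. -67.]
```

>>> arm_command --commands "255 0 0 0 -0.1 0 0.08;255 0 0 0 -0.17 0 0.08;255 0 0 0 -0.17 0 0;255 0 0 0 -0.17 0 0;255 0 0 0 -0.1 0 0;255 0 0 0 0 0 0"

```text
t: 20.78
eef_pos: [0.5843, -0.0013, 0.2228]
tcp_rot: [4.9, 44.4, -84.1]
force: [-0.2, -0.4, -4.2]
finger_gap: 0.435
```

```bash
python3 -c "
from h import *
tool()"
```

```text
t 20.77 tcp [ 0.5843 -0.0013  0.2228] x [ 0.073 -0.711 -0.7  ] z [-0.013 -0.702  0.712] F [-0.2 -0.4 -4.2] gap 0.435 q [-74.  58.  81. 103. -13.  60. -85.]
```

>>> arm_command --commands "255 -0.5 -1 -3 -0.06 0 0;255 -0.5 -1 -3 -0.06 0 0;255 -0.5 -1 -3 0 0 0;255 0 -0.5 -3 0 0 0;255 0 0 0 0 0 0;255 0 0 0 0 0 0"

```text
t: 21.52
eef_pos: [0.5718, -0.0382, 0.1048]
tcp_rot: [4.7, 38.5, -84.3]
force: [-0.0, -0.3, -3.4]
finger_gap: 0.436
```

```bash
python3 -c "
from h import *
tool()"
```

```text
t 21.52 tcp [ 0.5718 -0.0382  0.1048] x [ 0.077 -0.778 -0.623] z [-0.019 -0.626  0.78 ] F [-0.  -0.3 -3.4] gap 0.436 q [-72.  69.  73. 110. -17.  48. -90.]
```

>>> arm_command --commands "255 0 0 -2 0 0.06 -0.045;255 0 0 -2 0 0 0;255 0 0 -1.5 0 0 0;255 0 0 0 0 0 0;255 0 0 0 0 0 0"

```text
t: 22.15
eef_pos: [0.5741, -0.0371, 0.0526]
tcp_rot: [0.8, 39.0, -89.2]
force: [-0.2, -0.2, -4.5]
finger_gap: 0.437
```

```bash
python3 -c "
from h import *
tool()"
```

```text
t 22.15 tcp [ 0.5741 -0.0371  0.0526] x [ 0.011 -0.778 -0.629] z [-0.005 -0.629  0.778] F [-0.2 -0.2 -4.5] gap 0.437 q [-68.  73.  69. 106. -19.  50. -91.]
```

>>> arm_command --commands "255 0 0 -1.2 0 0 0;255 0 0 0 0 0 0;255 0 0 -0.3 0 0 0;255 0 0 0 0 0 0"

```text
t: 22.65
eef_pos: [0.5743, -0.0367, 0.0373]
tcp_rot: [0.9, 39.0, -89.1]
force: [0.5, 0.4, -3.0]
finger_gap: 0.436
```

```bash
python3 -c "
from h import *
tool()"
```

```text
t 22.65 tcp [ 0.5743 -0.0367  0.0373] x [ 0.013 -0.778 -0.629] z [-0.005 -0.629  0.778] F [ 0.5  0.4 -3. ] gap 0.436 q [-68.  74.  68. 106. -20.  49. -92.]
```

>>> arm_command --commands "255 0 0 -0.2 0 0 0;255 0 0 0 0 0 0;255 0 0 -0.15 0 0 0;255 0 0 0 0 0 0"

```text
t: 23.15
eef_pos: [0.5747, -0.037, 0.0352]
tcp_rot: [0.9, 38.9, -89.0]
force: [-0.7, -0.3, -2.1]
finger_gap: 0.435
```

>>> arm_command --commands "255 0 0 -0.1 0 0 0;150 0 0 0 0 0 0;110 0 0 0.1 0 0 0;110 0 0 0 0 0 0;110 0 0 0 0 0 0"

```text
t: 23.78
eef_pos: [0.575, -0.0372, 0.0359]
tcp_rot: [1.0, 38.9, -89.0]
force: [-0.1, 1.9, -0.2]
finger_gap: 0.572
```

```bash
python3 -c "
from h import *
tool()"
```

```text
t 23.77 tcp [ 0.575  -0.0372  0.0359] x [ 0.014 -0.779 -0.627] z [-0.006 -0.627  0.779] F [-0.1  1.9 -0.2] gap 0.572 q [-68.  74.  68. 106. -20.  49. -92.]
```

Opened to 48 mm. I'll draw the fingers back along the tool axis so the tin lies down on its bottom face.

>>> arm_command --commands "110 0 0.7 0.5 0 0 0;110 0 0.8 0.5 0 0 0;110 0 0.8 0.5 0 0 0;110 0 1 0.6 0 0 0;110 0 1 0.7 0 0 0;110 0 1.5 1 0 0 0;0 0 3 3 0 0 0;0 0 3 4 0 0 0;0 0 2 4 0 0 0;0 0 0 0 0 0 0"

```text
t: 25.02
eef_pos: [0.5748, 0.1094, 0.1926]
tcp_rot: [1.1, 38.8, -88.8]
force: [-0.5, 0.2, -1.1]
finger_gap: 1.002
```

```bash
python3 -c "
from h import *
tool(); d=snap('top','pics/t5.png'); s=snap('scene','pics/s5.png')
a=cv2.resize(cv2.imread('pics/t5.png')[150:270,160:350],(620,392)); b=cv2.resize(cv2.imread('pics/s5.png')[140:300,120:330],(340,259))
o=np.zeros((600,800,3),np.uint8); o[:300,:475]=cv2.resize(a,(475,300)); o[300:560,:340]=b[:259][:260] if b.shape[0]>=260 else np.vstack([b,b[-1:]]); cv2.imwrite('pics/c5.png',o)"
```

```text
t 25.02 tcp [0.5748 0.1094 0.1926] x [ 0.017 -0.78  -0.626] z [-0.006 -0.626  0.78 ] F [-0.5  0.2 -1.1] gap 1.002 q [-78.  66.  77.  94. -13.  73. -94.]
```

View pics/c5.png

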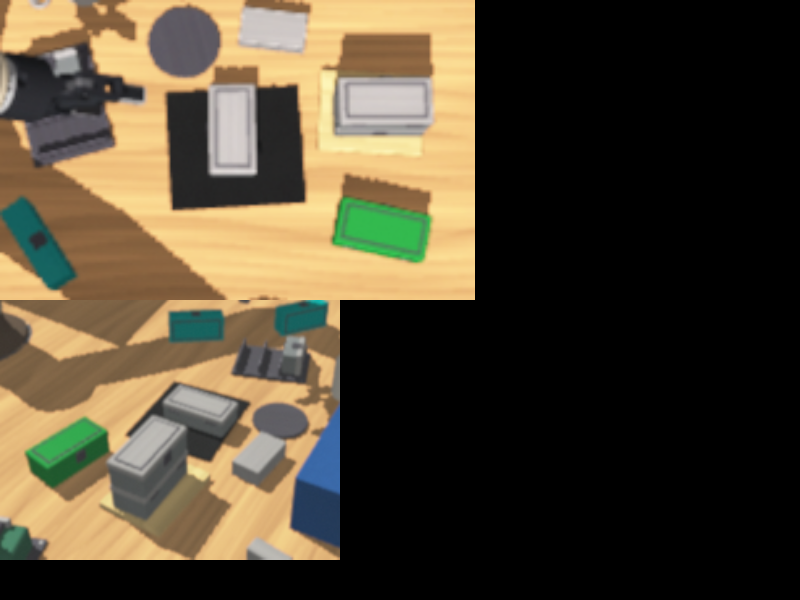

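The tin lies flat, lid up, on the mat (crop px (208–257, 84–175)), and the column stands intact at (335–432, 75–135). I'll stand the tool upright again and measure the tin.

>>> arm_command --commands "0 -0.5 -1 1 0.15 0 0;0 -0.5 -2 1 0.16 0 0;0 -0.5 -2 0 0.16 0 0;0 -0.5 -2 0 0.16 0 0;0 -0.5 -2 0 0.15 0 0;0 0 -1 0 0.1 0 0;0 0 0 0 0 0 0;0 0 0 0 0 0 0"

```text
t: 26.12
eef_pos: [0.5421, 0.0035, 0.2007]
tcp_rot: [82.5, 89.4, -7.8]
force: [-0.3, 0.1, 0.2]
finger_gap: 1.002
```

Run:
```python
from look import *
t=dict(np.load("pics/t5.npz")); h=cv2.cvtColor(t["color"],cv2.COLOR_RGB2HSV)
r=rect(t,(h[...,1]<45)&(h[...,2]>120),.042,(253.,201.)); print("top",r[:4])
c=[*(r[0]/1000),.042]
d,hsv=go("pics/w6.png",.042,c,lo=70)
```

```text
top (array([572.5, -16.2]), 117.1, 62.5, 0.4)
t 26.12 tcp [0.5421 0.0035 0.2007] x [ 0.01  -0.001 -1.   ] z [-0.006 -1.     0.001] F [-0.3  0.1  0.2] gap 1.002 q [-54.  30.  67. 108. -31.  62. -65.]
px [278.34922697 142.13173648] (array([567.6, -36.2]), 132.7, 106.1, -0.0)
```

Run:
```python
from h import *
d=dict(np.load("pics/w6.npz")); h=cv2.cvtColor(d["color"],cv2.COLOR_RGB2HSV)
p=tuple(map(float,proj(d,[.5725,-.0162,.042])))
for lo in(90,110,130,150):
    r=rect(d,(h[...,1]<45)&(h[...,2]>lo),.042,p); print(lo,r[:4])
cv2.imwrite("pics/w6b.png",cv2.imread("pics/w6.png"))
```

```text
90 (array([574.5, -15.3]), 118.6, 62.3, 0.7)
110 (array([575.3, -15.7]), 117.2, 60.4, 1.1)
130 (array([584.5, -33.8]), 98.0, 24.5, 2.2)
150 (array([584.6, -33.8]), 96.1, 22.7, 2.1)
```

View pics/w6b.png

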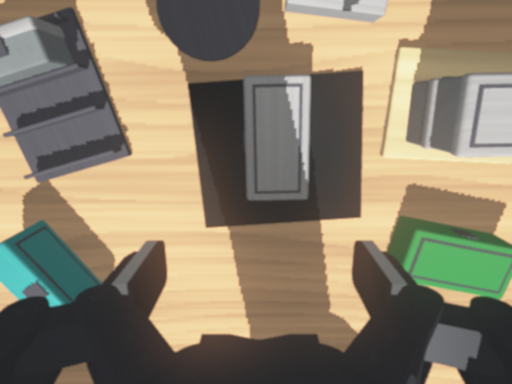

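The tin lies at (0.5745,-0.0155), yaw 0.7° (px 245–310, 75–200). I'll grip it from above.

>>> arm_command --commands "0 3.2 -1.9 0 0 0.01 0.017;0 0 0 0 0 0 0;0 0 0 -4 0 0 0;0 0 0 -4 0 0 0;0 0 0 -4 0 0 0;0 0 0 0 0 0 0;0 0 0 0 0 0 0"

```text
t: 27.05
eef_pos: [0.5728, -0.0035, 0.0728]
tcp_rot: [-43.0, 89.0, -131.1]
force: [0.0, -0.9, 0.6]
finger_gap: 0.994
```

```bash
python3 -c "
from h import *
tool()"
```

```text
t 27.05 tcp [ 0.5728 -0.0035  0.0728] x [-0.011 -0.013 -1.   ] z [ 0.032 -0.999  0.013] F [ 0.  -0.9  0.6] gap 0.994 q [-43.  41.  55. 109. -41.  53. -55.]
```

>>> arm_command --commands "0 0.15 -1.2 0 0.013 -0.011 -0.02;0 0 0 0 0 0 0;0 0 0 -1.5 0 0 0;0 0 0 -1.5 0 0 0;0 0 0 0 0 0 0"

```text
t: 27.68
eef_pos: [0.576, -0.016, 0.0439]
tcp_rot: [109.6, 89.7, 20.2]
force: [1.2, 0.1, 0.1]
finger_gap: 1.002
```

```bash
python3 -c "
from h import *
tool()"
```

```text
t 27.68 tcp [ 0.576  -0.016   0.0439] x [ 0.005  0.002 -1.   ] z [ 0.011 -1.    -0.002] F [1.2 0.1 0.1] gap 1.002 q [-39.  43.  52. 110. -45.  50. -52.]
```

>>> arm_command --commands "0 -0.1 0 -1.5 -0.002 0.005 0;0 0 0 -1.5 0 0 0;0 0 0 -0.3 0 0 0;0 0 0 0 0 0 0;0 0 0 0 0 0 0"

```text
t: 28.3
eef_pos: [0.5747, -0.0161, 0.008]
tcp_rot: [-61.0, 89.9, -150.4]
force: [0.8, 0.5, 0.1]
finger_gap: 1.003
```

```bash
python3 -c "
from h import *
tool()"
```

```text
t 28.30 tcp [ 0.5747 -0.0161  0.008 ] x [-0.002 -0.001 -1.   ] z [ 0.011 -1.     0.001] F [0.8 0.5 0.1] gap 1.003 q [-37.  45.  49. 111. -48.  47. -51.]
```

>>> arm_command --commands "0 0 0 0.3 0 0 0;100 0 0 0 0 0 0;200 0 0 0 0 0 0;255 0 0 0 0 0 0;255 0 0 0 0 0 0;255 0 0 0 0 0 0" --force 50

```text
t: 29.05
eef_pos: [0.5753, -0.0159, 0.0122]
tcp_rot: [11.7, 90.0, -77.7]
force: [0.3, -0.1, 0.1]
finger_gap: 0.719
```

```bash
python3 -c "
from h import *
tool()"
```

```text
t 29.05 tcp [ 0.5753 -0.0159  0.0122] x [ 0. -0. -1.] z [ 0.011 -1.     0.   ] F [ 0.3 -0.1  0.1] gap 0.719 q [-38.  45.  50. 111. -47.  47. -51.]
```

>>> arm_command --commands "255 0 0 3 0 0 0;255 0 0 5 0 0 0;255 0 0 5 0 0 0;255 0 0 5 0 0 0.1;255 0.2 -1.5 0 0 0 0.15;255 0.2 -2 0 0 0 0.15;255 0.2 -2 0 0 0 0.15;255 0.2 -2 0 0 0 0.15;255 0.2 -2 0 0 0 0.15;255 0.2 -2 0 0 0 0.15"

```text
t: 30.3
eef_pos: [0.5817, -0.1307, 0.1925]
tcp_rot: [-98.4, 89.4, -128.4]
force: [-0.4, 0.0, -3.6]
finger_gap: 0.713
```

>>> arm_command --commands "255 0.2 -2 0 0 0 0.15;255 0.2 -2 0 0 0 0.15;255 0.2 -1 0 0 0 0.15;255 0 0 0 0 0 0.1;255 0 0 0 0 0 0;255 0 0 0 0 0 0"

```text
t: 31.05
eef_pos: [0.5837, -0.1847, 0.1888]
tcp_rot: [-132.3, 89.2, -130.2]
force: [0.0, -0.0, -3.2]
finger_gap: 0.717
```

```bash
python3 -c "
from h import *
tool()"
```

```text
t 31.05 tcp [ 0.5837 -0.1847  0.1888] x [-0.009 -0.01  -1.   ] z [ 0.999  0.037 -0.009] F [ 0.  -0.  -3.2] gap 0.717 q [-14.  28.  38.  98. -19.  61.  32.]
```

>>> arm_command --commands "255 1.5 -2.3 0 0.01 -0.009 -0.025;255 0 0 0 0 0 0;255 0 0 -2 0 0 0;255 0 0 -2 0 0 0;255 0 0 0 0 0 0;255 0 0 0 0 0 0"

```text
t: 31.8
eef_pos: [0.5976, -0.2035, 0.1438]
tcp_rot: [152.5, 89.7, 153.1]
force: [-0.5, -0.7, -3.0]
finger_gap: 0.712
```

```bash
python3 -c "
from h import *
tool()"
```

```text
t 31.80 tcp [ 0.5976 -0.2035  0.1438] x [-0.004  0.002 -1.   ] z [ 1.     0.01  -0.004] F [-0.5 -0.7 -3. ] gap 0.712 q [-10.  33.  36.  97. -22.  58.  34.]
```

>>> arm_command --commands "255 0.15 -0.45 0 -0.002 -0.004 0.003;255 0 0 0 0 0 0;255 0 0 -1.5 0 0 0;255 0 0 -0.8 0 0 0;255 0 0 0 0 0 0"

```text
t: 32.42
eef_pos: [0.5997, -0.2081, 0.1202]
tcp_rot: [0.6, 89.9, 1.4]
force: [0.2, 0.9, -3.4]
finger_gap: 0.714
```

```bash
python3 -c "
from h import *
tool()"
```

```text
t 32.42 tcp [ 0.5997 -0.2081  0.1202] x [ 0.002  0.    -1.   ] z [1.    0.014 0.002] F [ 0.2  0.9 -3.4] gap 0.714 q [ -9.  34.  35.  98. -24.  55.  36.]
```

Aligned within 1 mm, so I lower it.

>>> arm_command --commands "255 0 0 -0.6 0 0 0;255 0 0 0 0 0 0;255 0 0 -0.15 0 0 0;255 0 0 0 0 0 0"

```text
t: 32.92
eef_pos: [0.6, -0.2084, 0.1125]
tcp_rot: [-9.2, 89.9, -8.4]
force: [-0.1, 0.1, -5.0]
finger_gap: 0.717
```

>>> arm_command --commands "255 -0.05 0.03 -0.1 0 0 0;255 0 0 0 0 0 0;180 0 0 0 0 0 0;60 0 0 0 0 0 0;0 0 0 0 0 0 0;0 0 0 0 0 0 0"

```text
t: 33.67
eef_pos: [0.6005, -0.2085, 0.113]
tcp_rot: [-11.3, 89.7, -10.6]
force: [-0.1, -0.4, -0.1]
finger_gap: 1.001
```

```bash
python3 -c "
from h import *
tool()"
```

```text
t 33.67 tcp [ 0.6005 -0.2085  0.113 ] x [ 0.005 -0.001 -1.   ] z [1.    0.014 0.005] F [-0.1 -0.4 -0.1] gap 1.001 q [ -9.  35.  35.  99. -24.  54.  36.]
```

>>> arm_command --commands "0 0 0 2 0 0 0;0 0 0 4 0 0 0;0 0 0 5 0 0 0;0 0 0 3 0 0 0;0 0 -4 0 0 0 0;0 -1 -4 0 0 0 0;0 0 0 0 0 0 0"

```text
t: 34.55
eef_pos: [0.5905, -0.2915, 0.2683]
tcp_rot: [-19.9, 89.2, -19.1]
force: [0.1, 0.8, -0.1]
finger_gap: 1.003
```

Run:
```python
from look import *
d,h=go("pics/w7.png",.142,[.599,-.209,.142],lo=90)
h2=cv2.cvtColor(d["color"],cv2.COLOR_RGB2HSV)
s=snap("scene","pics/s7.png")
a=cv2.imread("pics/w7b.png"); b=cv2.resize(cv2.imread("pics/s7.png")[190:320,80:260],(288,208),interpolation=cv2.INTER_CUBIC)
o=np.zeros((600,800,3),np.uint8); o[:384,:512]=a; o[384:592,:288]=b; t=cv2.imread("pics/top0.png")[205:255,345:395]
o[384:584,300:500]=cv2.resize(t,(200,200),interpolation=cv2.INTER_CUBIC)
cv2.imwrite("pics/c7.png",o)
```

```text
t 34.55 tcp [ 0.5905 -0.2915  0.2683] x [ 0.013 -0.004 -1.   ] z [1.    0.014 0.013] F [ 0.1  0.8 -0.1] gap 1.003 q [ -4.  29.  40.  86. -19.  71.  39.]
px [269.76539666  80.67022254] (array([ 598.8, -209.5]), 116.9, 62.5, -89.0)
```

View pics/c7.png

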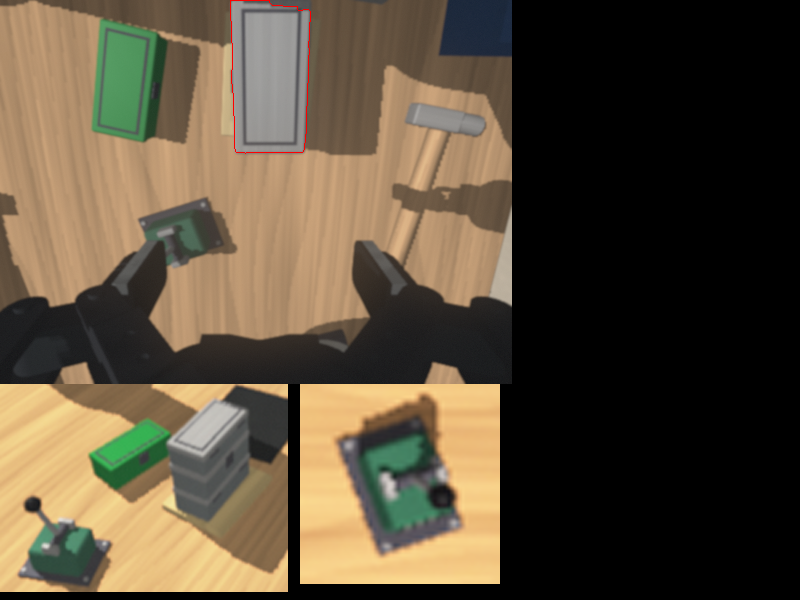

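The finished column reads (598.8,-209.5), yaw 91.0°, so all three tins are in line within about 1 mm. Now I triangulate the tally knob: scene px (100.6,265.6), top px (380,232.8).

Run:
```python
from h import *
t=dict(np.load("pics/top0.npz")); s=dict(np.load("pics/scene0.npz"))
def blk(d,near,r=7):
    h=d["color"].max(2); m=np.zeros_like(h); cv2.circle(m,near,r,1,-1); v,u=np.nonzero((h<45)&(m>0)); return np.array([u.mean(),v.mean()]),len(u)
a,na=blk(t,(380,233)); b,nb=blk(s,(101,266)); print(a,na,b,nb)
P=[np.array(d["K"])@np.c_[d["R"],d["t"]] for d in(t,s)]
X=cv2.triangulatePoints(P[0],P[1],a.reshape(2,1),b.reshape(2,1)); X=(X[:3]/X[3])[:,0]; print("knob",X.round(4),proj(t,X),proj(s,X), "top ray@.102",ray(t,*a,.102).round(4),"scene",ray(s,*b,.102).round(4))
f=[(343,440),(430,415),(460,525),(383,552)]
F=np.array([ray(t,345+(u-300)/4,205+(v-384)/4,.004)[:2] for u,v in f]); print("foot",F.round(3).tolist(),F.mean(0).round(4))
w=dict(np.load("pics/w7.npz"))
f=[(139,217),(208,199),(221,246),(165,267)]
F=np.array([ray(w,u,v,.004)[:2] for u,v in f]); print("foot wrist",F.round(3).tolist())
```

```text
[379.85 232.65] 20 [100.67391304 265.2173913 ] 46
knob [ 0.4643 -0.4131  0.1023] [379.62368341 232.47939979] [ 99.92301002 265.30246541] top ray@.102 [ 0.4638 -0.4138  0.102 ] scene [ 0.4652 -0.412   0.102 ]
foot [[0.522, -0.362], [0.543, -0.436], [0.451, -0.457], [0.428, -0.392]] [ 0.4859 -0.4118]
foot wrist [[0.429, -0.383], [0.525, -0.356], [0.541, -0.426], [0.459, -0.461]]
```

>>> arm_command --commands "255 -3 -2.4 0 0 0.006 0.05;255 -3.4 -2.7 0 0 0.006 0.05;255 -3.4 -2.7 0 0 0 0.05;255 -3.4 -2.7 0 0 0 0.05;255 -2 -1.6 0 0 0 0.04;255 0 0 0 0 0 0;255 0 0 0 0 0 0" --force 40

```text
t: 35.52
eef_pos: [0.4428, -0.4005, 0.2697]
tcp_rot: [22.1, 89.7, 38.2]
force: [0.3, 0.5, -0.4]
finger_gap: 0.001
```

```bash
python3 -c "
from h import *
tool()"
```

```text
t 35.52 tcp [ 0.4428 -0.4005  0.2697] x [ 0.004  0.003 -1.   ] z [0.961 0.278 0.005] F [ 0.3  0.5 -0.4] gap 0.001 q [  9.  22.  39.  95. -15.  69.  68.]
```

>>> arm_command --commands "255 -2.4 -2.4 0 0 0 0;255 0 0 0 0 0 0;255 0 0 -4 0 0 0;255 0 0 -4 0 0 0;255 0 0 -4 0 0 0;255 0 0 -4 0 0 0;255 0 0 0 0 0 0;255 0 0 0 0 0 0"

```text
t: 36.52
eef_pos: [0.4337, -0.4136, 0.1062]
tcp_rot: [16.4, 89.4, 33.5]
force: [-0.3, -0.9, 0.3]
finger_gap: 0.003
```

```bash
python3 -c "
from h import *
tool(); d=snap('wrist','pics/w8.png'); print(proj(d,[.4643,-.4131,.1023]))"
```

```text
t 36.52 tcp [ 0.4337 -0.4136  0.1062] x [ 0.009  0.006 -1.   ] z [0.955 0.295 0.011] F [-0.3 -0.9  0.3] gap 0.003 q [ 15.  32.  34. 104. -23.  51.  77.]
[317.34149974 255.26695934]
```

>>> arm_command --commands "255 -0.8 -1.1 0 0 0 0;255 0 0 0 0 0 0;255 0 0 -1.5 0 0 0;255 0 0 -0.4 0 0 0;255 0 0 0 0 0 0"

```text
t: 37.2
eef_pos: [0.4264, -0.4265, 0.0893]
tcp_rot: [-3.4, 89.2, 13.8]
force: [0.8, 0.4, -0.0]
finger_gap: -0.007
```

```bash
python3 -c "
from h import *
tool(); d=snap('wrist','pics/w8.png'); print(proj(d,[.4643,-.4131,.1023]))
s=snap('scene','pics/s8.png'); cv2.imwrite('pics/c8.png',np.vstack([cv2.imread('pics/w8.png')[100:384],cv2.resize(cv2.imread('pics/s8.png')[215:325,60:170],(512,300))[:300]])[:584])"
```

```text
t 37.20 tcp [ 0.4264 -0.4265  0.0893] x [ 0.014  0.003 -1.   ] z [0.955 0.295 0.014] F [ 0.8  0.4 -0. ] gap -0.007 q [ 17.  33.  33. 104. -24.  49.  79.]
[348.93017878 252.60003754]
```

View pics/c8.png

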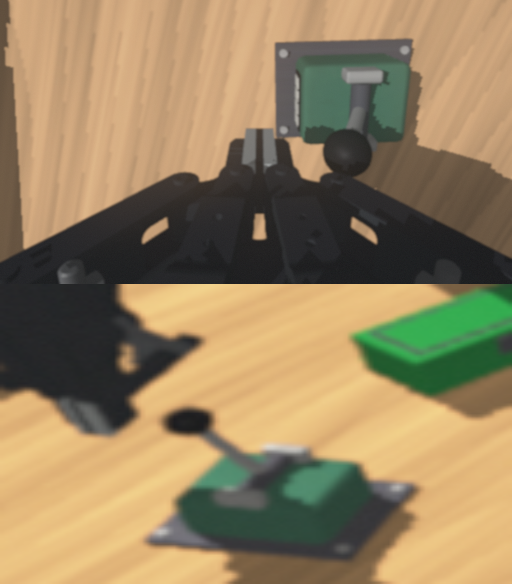

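The last picture shows the knob at (347,252) and the hinge block at (362,175) in wrist pixels. The lever seems to lean along the image's vertical, so I'll recompute its direction before pushing.

Run:
```python
from h import *
w=dict(np.load("pics/w8.npz")); t=dict(np.load("pics/top0.npz")); s=dict(np.load("pics/s8.npz"))
K=ray(w,347,252,.102)[:2]
for z in (.042,.05,.06): print("hinge bar",z,[ray(w,u,v,z)[:2].round(4).tolist() for u,v in((344,174),(362,175),(383,173))])
print("rod",[ray(w,360,212,z)[:2].round(4).tolist() for z in (.06,.075)],"knob",K.round(4))
print("foot",[ray(w,u,v,.004)[:2].round(3).tolist() for u,v in((277,143),(412,140),(278,237))])
f=515/110;g=300/110*1.0
print("scene hinge z.05",ray(s,60+275*110/512,215+(450-284)*110/300,.05).round(4), "knob",ray(s,60+188*110/512,215+(420-284)*110/300,.102).round(4))
for X in([.487,-.407,.047],[.474,-.385,.047]): print(proj(w,X),proj(t,X),proj(s,X))
h=cv2.cvtColor(t["color"],cv2.COLOR_RGB2HSV); print(rect(t,(h[...,0]>60)&(h[...,0]<95)&(h[...,1]>90)&(h[...,2]<140),.042,(369.,229.))[:4])
```

```text
hinge bar 0.042 [[0.4697, -0.3879], [0.4807, -0.3852], [0.4928, -0.3801]]
hinge bar 0.05 [[0.4669, -0.3867], [0.4775, -0.3841], [0.4891, -0.3793]]
hinge bar 0.06 [[0.4634, -0.3853], [0.4734, -0.3828], [0.4843, -0.3783]]
rod [[0.4808, -0.4039], [0.474, -0.4001]] knob [ 0.4635 -0.4132]
foot [[0.428, -0.386], [0.521, -0.355], [0.452, -0.456]]
scene hinge z.05 [ 0.4753 -0.3856  0.05  ] knob [ 0.4639 -0.4116  0.102 ]
[360.61658452 211.97380867] [372.83339869 227.60502544] [115.93213933 285.60582109]
[354.56938154 173.56630211] [366.24440895 231.55688206] [119.11491997 276.41307175]
(array([ 482.9, -401.1]), 69.2, 58.4, 18.6)
```

The lever does lean along the counter's long axis: a pivot at (0.486,-0.4056) falls on the foot's centre, and projects onto the rod in both views. The closed fingers are lined up behind the knob, so I push along yaw 18°.

>>> arm_command --commands "255 0.95 0.31 0 0 0 0;255 0.95 0.31 0 0 0 0;255 0.95 0.31 0 0 0 0;255 0.95 0.31 0 0 0 0;255 0 0 0 0 0 0"

```text
t: 37.92
eef_pos: [0.4638, -0.4162, 0.0911]
tcp_rot: [-17.9, 89.4, -0.9]
force: [-4.5, -1.8, -0.4]
finger_gap: 0.001
```

```bash
python3 -c "
from h import *
tool()"
```

```text
t 37.92 tcp [ 0.4638 -0.4162  0.0911] x [ 0.01 -0.   -1.  ] z [0.956 0.293 0.01 ] F [-4.5 -1.8 -0.4] gap 0.001 q [ 15.  35.  33. 101. -24.  50.  76.]
```

>>> arm_command --commands "255 0.95 0.36 0 0 0 0;255 0.5 0.2 0 0 0 0;255 0 0 0 0 0 0"

```text
t: 38.3
eef_pos: [0.4753, -0.4124, 0.0914]
tcp_rot: [-33.6, 89.6, -16.7]
force: [-5.4, -0.9, 3.1]
finger_gap: 0.001
```

>>> arm_command --commands "255 0.9 0.3 -0.1 0 0 0;255 0.4 0.13 0 0 0 0;255 0 0 0 0 0 0"

```text
t: 38.67
eef_pos: [0.484, -0.4097, 0.0901]
tcp_rot: [-102.9, 89.9, -86.2]
force: [-6.5, -1.6, 4.5]
finger_gap: -0.004
```

>>> arm_command --commands "255 0.6 0.2 -0.1 0 0 0;255 0.4 0.13 0 0 0 0;255 0.3 0.1 0 0 0 0;255 0 0 0 0 0 0"

```text
t: 39.17
eef_pos: [0.4849, -0.4096, 0.0897]
tcp_rot: [170.6, 89.1, -173.2]
force: [-5.7, -1.9, 4.5]
finger_gap: 0.0
```

>>> arm_command --commands "255 1.2 0.4 0 0 0 0"

```text
t: 39.3
eef_pos: [0.4882, -0.4086, 0.0893]
tcp_rot: [168.8, 88.4, -175.3]
force: [-38.9, -7.6, 14.3]
finger_gap: 0.001
```

Run:
```python
from h import *
tool(); d=snap('scene','pics/s9.png'); h=d["color"].max(2); m=np.zeros_like(h); cv2.circle(m,(118,276),22,1,-1)
t=snap('top','pics/t9.png')
# expected stopped knob
X=np.array([.486,-.4056,.102])+.0234*np.array([.949,.316,0]); print("expect stop px scene",proj(d,X),"rest",proj(d,[.4637,-.413,.102]))
c,_=cv2.findContours(((h<45)&(m>0)).astype(np.uint8),0,1)
print([(cv2.boundingRect(k),cv2.contourArea(k)) for k in c])
```

```text
t 39.30 tcp [ 0.4882 -0.4086  0.0893] x [-0.027 -0.002 -1.   ] z [ 0.961  0.275 -0.027] F [-38.9  -7.6  14.3] gap 0.001 q [ 12.  37.  34.  98. -23.  53.  71.]
expect stop px scene [121.29830942 268.259523  ] rest [ 99.78328424 265.28145732]
[((103, 255, 24, 18), 165.0)]
```

39 N against a rigid stop, with the TCP where I predicted it, so the lever is at its stop. I back off and let it spring back.

>>> arm_command --commands "255 -1 -0.3 0 0 0 0;255 -2 -0.65 0 0 0 0;255 -2.5 -0.8 0 0 0 0;255 -2.5 -0.8 0 0 0 0;255 -1 -0.3 0 0 0 0;255 0 0 0 0 0 0;255 0 0 4 0 0 0;255 0 0 5 0 0 0;255 0 0 4 0 0 0;255 0 0 0 0 0 0"

```text
t: 40.65
eef_pos: [0.3994, -0.4345, 0.2221]
tcp_rot: [162.9, 88.6, 179.1]
force: [-1.1, -0.1, -0.1]
finger_gap: 0.006
```

Run:
```python
from h import *
tool(); d=snap('scene','pics/s10.png'); h=d["color"].max(2); m=np.zeros_like(h); cv2.circle(m,(101,266),8,1,-1)
v,u=np.nonzero((h<45)&(m>0)); print("knob scene",u.mean(),v.mean(),len(u),"rest was 100.7 265.2")
s0=cv2.imread("pics/s7.png").astype(int); s1=cv2.imread("pics/s10.png").astype(int)
D=np.abs(s0-s1).max(2)>60; print("changed px in column/other area", D[220:290,180:330].sum(), D[130:200,215:345].sum())
t=snap("top","pics/t10.png"); hs=cv2.cvtColor(t["color"],cv2.COLOR_RGB2HSV); p=tuple(map(float,proj(t,[.599,-.209,.142])))
print("column top",rect(t,(hs[...,1]<45)&(hs[...,2]>150),.142,p)[:4])
```

```text
t 40.65 tcp [ 0.3994 -0.4345  0.2221] x [-0.025  0.    -1.   ] z [ 0.96   0.28  -0.024] F [-1.1 -0.1 -0.1] gap 0.006 q [ 13.  24.  40.  98. -16.  64.  74.]
knob scene 100.67391304347827 265.2173913043478 46 rest was 100.7 265.2
changed px in column/other area 1518 0
column top (array([ 589.4, -234.7]), 81.1, 64.8, -1.8)
```

Run:
```python
from h import *
e=lambda f:cv2.Laplacian(cv2.GaussianBlur(cv2.imread(f,0),(3,3),0).astype(np.float32),cv2.CV_32F)
a,b=e("pics/s7.png"),e("pics/s10.png")
for y0,y1,x0,x1 in((195,275,182,240),(195,225,182,240),(240,275,182,230)):
    r=cv2.matchTemplate(b[y0-8:y1+8,x0-8:x1+8],a[y0:y1,x0:x1],cv2.TM_CCOEFF_NORMED); print(cv2.minMaxLoc(r)[1::2])
bot.sign_off()
```

```text
(0.7651954293251038, (8, 8))
(0.5269150137901306, (8, 8))
(0.9731578826904297, (8, 8))
the job is handed in; nothing more can be done
```

The column is finished and counted in, and I handed the job in at about 41 s of the 72 s allowed.

- **Deep tin:** it sits on the bottom tin. Close-camera lid centres were (599.6, -208.6) mm for the deep tin and (598.5, -208.9) mm for the bottom tin before placing, with yaws of 90.9° and 90.5°.
- **Slim tin:** I took it from the near slot and laid it lid up by a sideways lean on the mat, because leaning forward ran into a joint limit. Then I regripped it and set it on the deep tin. Its lid reads (598.8, -209.5) mm, yaw 91.0°, so all three tins are in line within about 1 mm and 0.5°.
- **Tally:** I pushed the lever until it met a hard stop, briefly about 40 N through the closed fingers at the knob. After I backed off, the knob returned to exactly its starting pixel.

**Last checks:**
- A scene-camera comparison before and after the tally push shows no shift of the column. The match was strong at the base (0.97) but weak around the top tin (0.53), which I put down to a changed arm shadow.
- The final top-camera reading of the column gave a size and centre that don't fit a tin. I put this down to the arm being in the way, and didn't use it.
- I never measured the bottom tin again after stacking on it. Only the scene comparison and the careful lowering say it stayed put.
- The rack area was unchanged during the tally push. I didn't check the steel block, disc and bottle one by one at the end; the arm was never meant to touch them.

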